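Gauge two lens-tube sleeves and sort them

TASK

Slide each of the two look-alike sleeves, without forcing it, as far as it will go down the leaning stepped gauge pin, and sort it by the result: hang a sleeve that goes all the way to the flange fully home on the thin leaning storage peg, and stand one that stops at the step upright in the grey reject tray. Start with either sleeve, but put it away before you touch the other. Leave everything else on the bench where it is.

Things in the scene. Friction and masses are not known exactly. Their poses are not given: they have to be found in the camera images.
- sleeve_a: one of two outwardly alike aluminium sleeves: open tube, 44 mm outside, 80 mm long, 0.2 kg, upright at the start; mouths 30 mm wide. In one the bore is 30 mm throughout; in the other it narrows to 23 mm from 10 mm inside either end (which one is not marked: the gauge tells). Origin at the tube's centre, 40 mm from either end; z along the tube
- sleeve_b: one of two outwardly alike aluminium sleeves: open tube, 44 mm outside, 80 mm long, 0.2 kg, upright at the start; mouths 30 mm wide. In one the bore is 30 mm throughout; in the other it narrows to 23 mm from 10 mm inside either end (which one is not marked: the gauge tells). Origin at the tube's centre, 40 mm from either end; z along the tube
- gauge: the fit gauge's dark steel base plate, 110 x 90 x 12 mm, fixed to the bench; origin at the centre of its underside; carries the inclined gauge pin
- gauge_pin: stepped steel gauge pin leaning 25 degrees from vertical to its base's -x (robot) side. Origin on its axis at the top of the 48 mm flange at its foot, 55 mm above the bench; z along the pin to its tip. 26 mm thick from z 0 to 50 mm, then 19 mm thick to 85 mm, tip tapered. A full-bore sleeve goes down to the flange (its centre at z 40 mm), a narrow one stops on the step (centre at z 80 mm)
- rack: base plate of the storage peg, bare aluminium, 110 x 90 x 12 mm, fixed; origin at the centre of its underside
- rack_peg: plain thin steel storage peg, 14 mm thick, 100 mm long, no step, leaning 28 degrees from vertical to its base's -x (robot) side. Origin on its axis at the top of the 40 mm collar at its foot, 60 mm above the bench; z along the peg to its tip. A sleeve hung fully home has its centre at about z 40 mm
- tray: open grey plastic reject tray, 140 (x) x 120 (y) mm, walls 30 mm high and 4 mm thick, floor about 5 mm thick, fixed; origin at the centre of its underside
- lens_mount: bystander, leave alone: black ring-shaped lens mount lying flat, 56 mm across, 14 mm high; origin at the centre of its underside
- post: bystander, leave alone: upright steel optics post, 75 mm tall, on a 36 mm round foot; origin at the centre of its underside
- clamp: bystander, leave alone: black L-shaped base clamp, 50 x 30 mm, 42 mm high; origin at the centre of its underside
- driver: bystander, leave alone: black-handled screwdriver lying down, 170 mm long, along its x axis
- bottle: bystander, leave alone: white closed bottle, 52 mm across, 120 mm tall; origin at the centre of its underside
- case: bystander, leave alone: clear plastic lens case, 100 x 70 x 30 mm; origin at the centre of its underside
- mouse: bystander, leave alone: black computer mouse on a round blue pad, 32 mm high; origin at the centre of its underside
There are look-alikes about, which are no part of the job. Leave any orange look-alike of the sleeve_b alone.

How it is judged:
On the way, in this order (a step that is already met when the one before it is completed fails the run):
1. one sleeve has been slid down the gauge pin as far as it goes (to the flange, or to the step if its bore is narrow) (((x of sleeve_a in the frame of gauge_pin between -0.007 and 0.007 m and y of sleeve_a in the frame of gauge_pin between -0.007 and 0.007 m and angle between the z axis of sleeve_a and the z axis of gauge_pin, either way round below 0.12 rad and z of sleeve_a in the frame of gauge_pin below 0.046 m) or (x of sleeve_b in the frame of gauge_pin between -0.007 and 0.007 m and y of sleeve_b in the frame of gauge_pin between -0.007 and 0.007 m and angle between the z axis of sleeve_b and the z axis of gauge_pin, either way round below 0.12 rad and z of sleeve_b in the frame of gauge_pin below 0.087 m))), for 0.2 s.
2. that sleeve is put away by its result and released, the other still where it was (within 5 cm) ((((x of sleeve_a in the frame of rack_peg between -0.014 and 0.014 m and y of sleeve_a in the frame of rack_peg between -0.014 and 0.014 m and z of sleeve_a in the frame of rack_peg between 0.03 and 0.054 m and angle between the z axis of sleeve_a and the z axis of rack_peg, either way round below 0.35 rad and contact force between the fingers and sleeve_a below 0.3 N and linear speed of sleeve_a below 0.02 m/s and angular speed of sleeve_a below 0.2 rad/s) and distance of sleeve_b from where it was at the start of the episode below 0.05 m) or ((x of sleeve_b in the frame of tray between -0.06 and 0.06 m and y of sleeve_b in the frame of tray between -0.05 and 0.05 m and z of sleeve_b in the frame of tray between 0.036 and 0.056 m and angle between the z axis of sleeve_b and the z axis of tray, either way round below 0.15 rad and contact force between the fingers and sleeve_b below 0.3 N and linear speed of sleeve_b below 0.02 m/s and angular speed of sleeve_b below 0.2 rad/s) and distance of sleeve_a from where it was at the start of the episode below 0.05 m))), for 0.2 s.
3. the other sleeve has been slid down the gauge pin as far as it goes, the first still where it was put away ((((x of sleeve_a in the frame of rack_peg between -0.014 and 0.014 m and y of sleeve_a in the frame of rack_peg between -0.014 and 0.014 m and z of sleeve_a in the frame of rack_peg between 0.03 and 0.054 m and angle between the z axis of sleeve_a and the z axis of rack_peg, either way round below 0.35 rad and contact force between the fingers and sleeve_a below 0.3 N and linear speed of sleeve_a below 0.02 m/s and angular speed of sleeve_a below 0.2 rad/s) and (x of sleeve_b in the frame of gauge_pin between -0.007 and 0.007 m and y of sleeve_b in the frame of gauge_pin between -0.007 and 0.007 m and angle between the z axis of sleeve_b and the z axis of gauge_pin, either way round below 0.12 rad and z of sleeve_b in the frame of gauge_pin below 0.087 m)) or ((x of sleeve_b in the frame of tray between -0.06 and 0.06 m and y of sleeve_b in the frame of tray between -0.05 and 0.05 m and z of sleeve_b in the frame of tray between 0.036 and 0.056 m and angle between the z axis of sleeve_b and the z axis of tray, either way round below 0.15 rad and contact force between the fingers and sleeve_b below 0.3 N and linear speed of sleeve_b below 0.02 m/s and angular speed of sleeve_b below 0.2 rad/s) and (x of sleeve_a in the frame of gauge_pin between -0.007 and 0.007 m and y of sleeve_a in the frame of gauge_pin between -0.007 and 0.007 m and angle between the z axis of sleeve_a and the z axis of gauge_pin, either way round below 0.12 rad and z of sleeve_a in the frame of gauge_pin below 0.046 m)))), for 0.2 s.
At the end, for the whole second after the job is handed in: Full-bore sleeve on the storage peg, its centre 30 to 54 mm up from the collar, within 14 mm of the axis in x and y, in line within 20 degrees. Narrow-bore sleeve on the tray's floor, upright within 8.6 degrees, centre 36 to 56 mm above its underside. Both released and at rest (x of sleeve_a in the frame of rack_peg between -0.014 and 0.014 m and y of sleeve_a in the frame of rack_peg between -0.014 and 0.014 m and z of sleeve_a in the frame of rack_peg between 0.03 and 0.054 m and angle between the z axis of sleeve_a and the z axis of rack_peg, either way round below 0.35 rad and contact force between the fingers and sleeve_a below 0.3 N and linear speed of each of sleeve_a, sleeve_b below 0.02 m/s and angular speed of each of sleeve_a, sleeve_b below 0.2 rad/s and x of sleeve_b in the frame of tray between -0.06 and 0.06 m and y of sleeve_b in the frame of tray between -0.05 and 0.05 m and z of sleeve_b in the frame of tray between 0.036 and 0.056 m and angle between the z axis of sleeve_b and the z axis of tray, either way round below 0.15 rad and contact force between the fingers and sleeve_b below 0.3 N); the robot touches nothing.
It fails at once if a sleeve is forced onto the gauge (over 80 N) (contact force between any of sleeve_a, sleeve_b and gauge above 80 N).
It fails at once if a bystander is shifted by more than 3 cm (distance of any of lens_mount, post, clamp, driver, bottle, case, mouse from where it was at the start of the episode above 0.03 m).
It also fails if it takes over 72 s, if anything falls off the work surface, if the arm or the gripper's body presses on something with over 40 N, if the wrist force passes 120 N, or if a joint passes its speed limit or range.

ROBOT

A 6-joint arm with a two-finger parallel gripper is mounted at the origin on the work surface. World frame = base frame: x ahead of the robot, y to its left, z up, the work surface at z = 0. Lengths are in m, angles in rad, forces in N, time in s.
With the tool pointing down it reaches from about 0.25 to 0.775 m from the base axis. Payload 4 kg.
Tool frame: the origin (TCP) lies between the finger pads; the fingertips stand 11 mm ahead of it and the grasp point (between the pads) lies 8 mm behind it (robot.tip_extent is the z of the fingertips in the tool frame, in m); z points along the fingers, y is the line along which they close (so a half turn about z gives the same grasp; the last joint's range is limited). The gripper opens to 94 mm and grips with 3 to 60 N. Pads are 16 mm wide; open, the fingers measure 119 mm over their backs; the gripper's body (75 mm by 177 mm) begins 78 mm behind the grasp point.
Start: joints at [-1.341, 0.087, 1.371, -0, 1.684, -0.103], TCP at [0.18, -0.52, 0.217] pointing down, gripper open.
Joint ranges: [-3.1, 3.1], [-0.76, 2.03], [0.27, 2.55], [-1.08, 4.22], [0.17, 2.65], [-2.57, 2.57]. Speed limits (rad/s): [2.79, 2.79, 3.14, 3.14, 3.14, 3.14].

INTERFACE

Orientations are given as [roll, pitch, yaw] about the fixed x, y, z axes, in that order (R = Rz(yaw) Ry(pitch) Rx(roll)).
In Python, from bench import robot, imaging gives the robot as it stands.
- The arm moves only by the shell command python3 -m pendant 'ROWS'. ROWS is JSON, a list of rows, each a list of 7 numbers: the shift along the world's x, y, z in cm, then the turn, a rotation vector about the world's x, y, z in degrees, then the opening, from 0 (shut) to 1 (fully open). In form: [[dx, dy, dz, ax, ay, az, jaw], ...]. A call has 1 to 8 rows; each row shifts and turns the commanded pose from where the row before left it; what a row does not reach is not made up. A row lasts 1/10 s, in which the tool goes at most 50 mm and 8.59 degrees, less where a joint would pass 70% of its speed; a pose out of reach is approached as far as the arm can. A call is refused whole if a number of a shift passes 5 or a number of a turn 8.59, either way. A call with a gripper value outside its range is refused whole. The fingers move at their own pace and stop on an object; the grip force is fixed at half the most. Time passes only in rows, so rows that do not move let the fingers close. It gives the time, the measured TCP pose, the force, the opening and the grip force at its end, in the units of the state.
- robot.get_obs(): the state, without advancing time (a new reading comes with each control period).
- imaging.snapshot(name): name is "scene" or "top"; returns the picture (384x512x3 uint8, red, green, blue); there is no depth.
- imaging.camera_params(name): a dict with "camera_matrix" (3x3 intrinsics, pixels), "k1" (the pictures are not rectified: a ray, as slopes to the right and down, at radius r is drawn at 1 + k1 r^2 times it, then the intrinsics apply), "R" (3x3) and "t" (3): a world point X has camera coordinates R X + t. Camera axes: x right, y down, z forward; pixel columns grow to the right and rows downward; lengths in m; the calibration is good to about 2 mm. A picture is of the moment at which its call begins. camera_params takes no time and is no camera call.
- robot.close_job(): hands the job in; it is judged then, once.
The state is a dict: "time": time; "joint_positions": joint angles; "qvel": joint speeds; "joint_torque": joint torques, N m; "tool_pos": TCP position; "ee_rot": TCP orientation; "wrist_force": force on the tool from outside, world axes, zero at the start; "wrist_torque": the same for the moment, N m; "width": finger opening in m; "finger_force": force on a finger pad.
Only numpy, scipy, OpenCV 4.12 (cv2) and the standard library are available. Lean on these libraries where they do the work, as an engineer would, in place of code of your own. Each camera call takes 0.05 s, during which the arm holds its last target. There are 200 camera calls.

## Working session

There is one attempt and no reset: what is moved stays moved. The work goes in short steps, Python scripts to look and compute and a shell command to move; the robot and the scene stay as the last step left them, time stands still between calls to the robot, and variables do not carry over. Pictures are saved under pics/ and viewed, at most 10 in all, crops included, and the job is handed in when it is done.

```bash
ls; mkdir -p pics; python3 - <<'E'
from bench import robot, imaging
import cv2,numpy as np
for n in("scene","top"):
    im=imaging.snapshot(n); cv2.imwrite(f"pics/{n}0.png",im[:,:,::-1])
    p=imaging.camera_params(n); print(n,{k:np.round(v,4).tolist() for k,v in p.items()})
print(robot.get_obs())
E
```

```text
pics
scene {'camera_matrix': [[444.1556, 0.0, 248.0329], [0.0, 444.1556, 190.5963], [0.0, 0.0, 1.0]], 'k1': -0.0463, 'R': [[0.493, 0.8699, 0.0122], [0.6181, -0.3404, -0.7086], [-0.6123, 0.3569, -0.7055]], 't': [-0.288, -0.2957, 1.6652]}
top {'camera_matrix': [[479.0233, 0.0, 259.383], [0.0, 479.0233, 198.3399], [0.0, 0.0, 1.0]], 'k1': 0.0641, 'R': [[-0.0949, -0.9955, -0.0036], [-0.9722, 0.0934, -0.2149], [0.2142, -0.0169, -0.9766]], 't': [0.0653, 0.5874, 1.6153]}
{'time': 0.1, 'joint_positions': array([-1.34113049e+00,  8.78777258e-02,  1.37205068e+00, -2.94451940e-05,
        1.68359198e+00, -1.03081367e-01]), 'qvel': array([ 0.00231885, -0.00019853, -0.00325697, -0.00125082, -0.00032257,
       -0.00210295]), 'joint_torque': array([ 1.84660661e-03, -3.41251087e+01, -3.03301907e+01,  7.18184514e-02,
        3.04503052e-02, -9.69540497e-05]), 'tool_pos': array([ 0.17954442, -0.51938877,  0.21544964]), 'ee_rot': array([-3.13967214e+00, -1.69252797e-04,  3.32743758e-01]), 'wrist_force': array([-0.18583044, -0.2800869 , -0.240217  ]), 'wrist_torque': array([0.00349359, 0.00175592, 0.02523372]), 'finger_force': 0.0, 'width': 0.09434628933501095}
```

View pics/scene0.png

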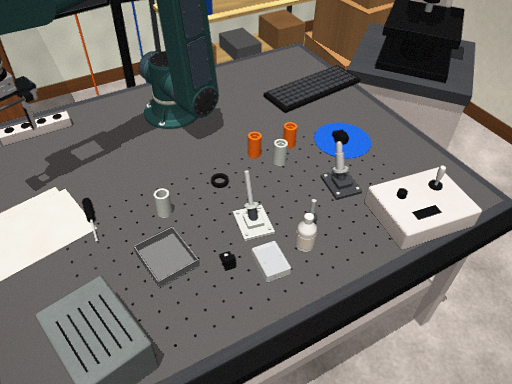

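View pics/top0.png

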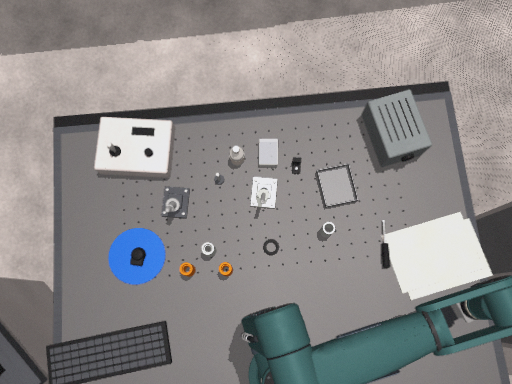

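The candidate sleeves in the scene view are aluminium at (162,203) and (280,152), with orange look-alikes at (254,145) and (290,133). In the top view the aluminium sleeves are at (329,229) and (208,249), and the orange ones at (186,269) and (225,269). I choose the aluminium ones and check them with crops.

```bash
cat > h.py <<'E'
import numpy as np, cv2
from bench import robot, imaging
from scipy.optimize import least_squares
from scipy.spatial.transform import Rotation as Ro
P={n:imaging.camera_params(n) for n in("scene","top")}
def proj(n,X):
    p=P[n];c=np.atleast_2d(X)@np.array(p["R"]).T+p["t"];s=c[:,:2]/c[:,2:]
    s=s*(1+p["k1"]*(s**2).sum(1,keepdims=True));K=np.array(p["camera_matrix"])
    return s*[K[0,0],K[1,1]]+K[:2,2]
def onz(n,uv,z):
    return np.r_[least_squares(lambda q:proj(n,[q[0],q[1],z])[0]-uv,[.4,0]).x,z]
def tri(a,b):  # scene px, top px
    r=least_squares(lambda q:np.r_[proj("scene",q)[0]-a,proj("top",q)[0]-b],[.4,0,.05]);return r.x,np.abs(r.fun).max()
def crop(im,u,v,w=100,h=75,s=4):
    u,v=int(u-w/2),int(v-h/2);c=cv2.resize(im[v:v+h,u:u+w,::-1],None,fx=s,fy=s,interpolation=cv2.INTER_CUBIC)
    for k in range(0,w,10):
        t=4 if (u+k)%10 else 4
    for x in range((u//10+1)*10,u+w,10):
        cv2.line(c,((x-u)*s,0),((x-u)*s,8),(0,255,255),1); cv2.putText(c,str(x),((x-u)*s-8,18),0,.33,(0,255,255),1)
    for y in range((v//10+1)*10,v+h,10):
        cv2.line(c,(0,(y-v)*s),(8,(y-v)*s),(0,255,255),1); cv2.putText(c,str(y),(10,(y-v)*s+4),0,.33,(0,255,255),1)
    return c
def quad(name,L):
    c=[crop(*l) for l in L]; cv2.imwrite(name,np.vstack([np.hstack(c[:2]),np.hstack(c[2:])]))
E
python3 - <<'E'
import cv2
from h import *
s=cv2.imread("pics/scene0.png")[:,:,::-1];t=cv2.imread("pics/top0.png")[:,:,::-1]
quad("pics/q1.png",[(s,342,172),(t,176,204),(s,252,205),(t,264,196)])
quad("pics/q2.png",[(s,167,240),(t,332,205),(s,275,150),(t,208,255)])
E
```

```text
(no output)
```

View pics/q1.png

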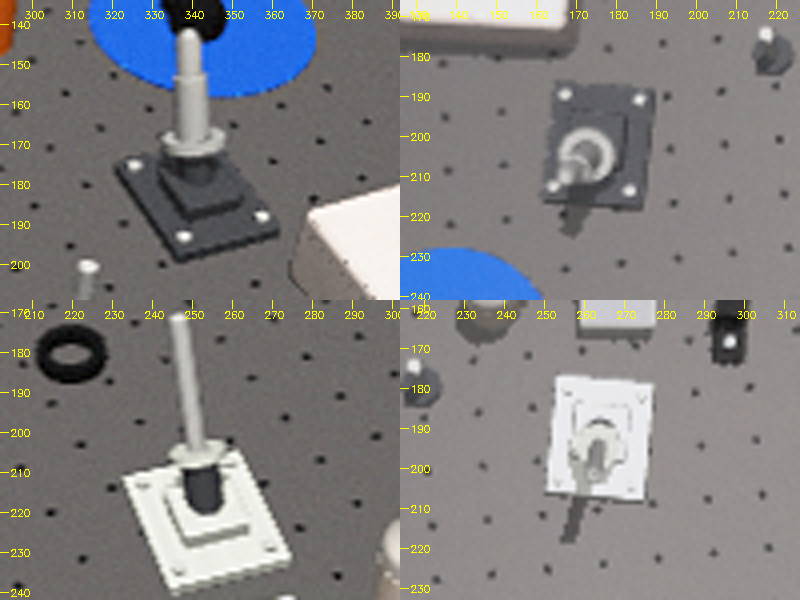

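View pics/q2.png

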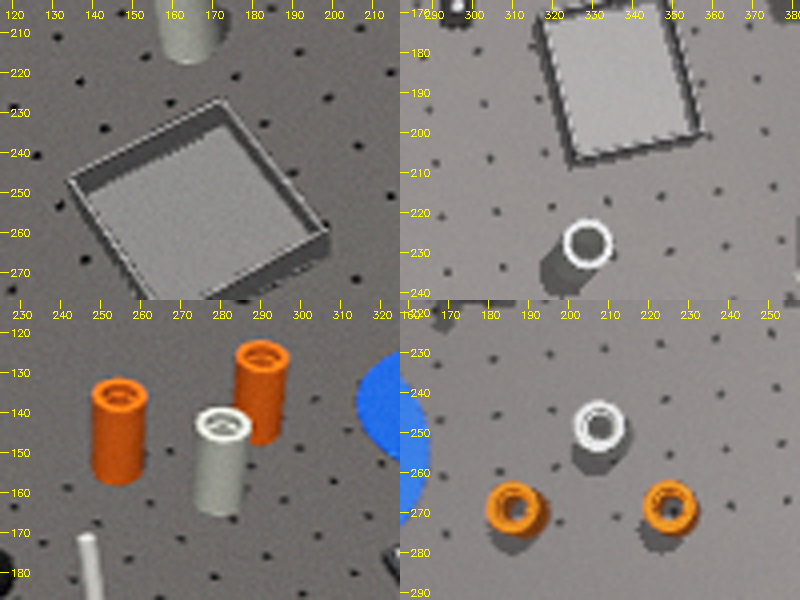

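```bash
cat > m.py <<'E'
from h import *
def Rz(a): return Ro.from_euler('z',a).as_matrix()
def corners(a,z): return [(s*.055,t*.045,z) for s,t in a]
def fit(obs,tilt,zf,L):
    # params x,y,yaw of plate, d = pin foot offset along plate x
    def pts(p,k):
        R=Rz(p[2]);o=np.array([p[0],p[1],0])
        if isinstance(k,tuple): return o+R@np.array([k[0]*.055,k[1]*.045,.012])
        f=o+R@np.array([p[3],0,zf]); ax=R@np.array([-np.sin(tilt),0,np.cos(tilt)])
        return f+ax*(0 if k=="foot" else L)
    def res(p): return np.concatenate([(proj(n,pts(p,k))[0]-uv)*(w:=1 if isinstance(k,tuple) else 2) for n,k,uv in obs])
    r=least_squares(res,[.5,0,0,0],loss="soft_l1"); p=r.x
    print("plate",p.round(4),"foot",pts(p,"foot").round(4),"tip",pts(p,"tip").round(4));
    for (n,k,uv),e in zip(obs,res(p).reshape(-1,2)): print("  ",n,k,e.round(1))
    return p
if __name__=="__main__":
    c=[(1,1),(1,-1),(-1,-1),(-1,1)]
    G=[("top",a,b) for a,b in zip(c,[(165.2,186),(189.7,188.5),(186.7,218.5),(161.7,216)])]
    G+=[("top","foot",(172.5,205)),("top","tip",(167.5,210)),("scene","foot",(340.2,169)),("scene","tip",(339.2,141.5))]
    G+=[("scene",a,b) for a,b in zip([(-1,-1),(1,-1),(1,1)],[(321.5,175),(337,198.5),(362,191)])]
    fit(G,np.radians(25),.055,.085)
    K=[("top",a,b) for a,b in zip(c,[(252.7,178),(277.2,179.7),(274.7,209),(250.2,207.5)])]
    K+=[("top","foot",(263.5,195.7)),("scene","foot",(251.5,206.5)),("scene","tip",(247,171.5))]
    K+=[("scene",a,b) for a,b in zip([(-1,-1),(1,-1),(1,1),(-1,1)],[(232.5,212),(246,242),(275,233.5),(262,205.5)])]
    fit(K,np.radians(28),.06,.1)
    print("s1 top-plane",onz("top",(329,229),.08)); print("s2",onz("top",(208,249.7),.08),tri((280.5,144),(208,249.7)), onz("scene",(280.5,144),.08))
    print("oranges",onz("top",(186.5,268),.08),onz("top",(225.3,268),.08))
    print("tray", [onz("top",u,.03).round(3) for u in [(345.5,200-.5+168-168),(324,207.5)]], onz("top",(336.5,186),.005))
    for n,u in dict(mouse=(138,256),post=(219,178),bottle=(236,153),lens=(271,247)).items(): print(n,onz("top",u,.05))
E
python3 m.py
```

```text
plate [ 0.621   0.3115 -0.1674 -0.019 ] foot [0.6023 0.3147 0.055 ] tip [0.5669 0.3206 0.132 ]
   top (1, 1) [-0.7 -0.5]
   top (1, -1) [-0.5 -1.2]
   top (-1, -1) [-0.7 -1.5]
   top (-1, 1) [-0.8 -0.7]
   top foot [-0.1 -2.2]
   top tip [-0.9 -0.6]
   scene foot [-1.  -1.7]
   scene tip [-2.4  0.3]
   scene (-1, -1) [-1.8 -0.9]
   scene (1, -1) [-1. -1.]
   scene (1, 1) [-0.1 -0.5]
plate [ 0.6293 -0.0092 -0.196  -0.0174] foot [ 0.6122 -0.0058  0.06  ] tip [0.5662 0.0034 0.1483]
   top (1, 1) [-0.  -3.1]
   top (1, -1) [-0.  -2.4]
   top (-1, -1) [-0.4 -2.3]
   top (-1, 1) [-0.7 -3.3]
   top foot [-1.  -6.7]
   scene foot [-0.1 -1.7]
   scene tip [-0.9  0.2]
   scene (-1, -1) [-0.1 -0.6]
   scene (1, -1) [-2.  -2.5]
   scene (1, 1) [-0.4 -1.7]
   scene (-1, 1) [-0.5 -1. ]
s1 top-plane [ 0.45797967 -0.21722244  0.08      ]
s2 [0.42677597 0.19949491 0.08      ] (array([0.4295061 , 0.20324012, 0.07049446]), np.float64(0.8749222099445433)) [0.44011373 0.19909172 0.08      ]
oranges [0.37256253 0.27552807 0.08      ] [0.35991899 0.14601023 0.08      ]
tray [array([ 0.565, -0.297,  0.03 ]), array([ 0.543, -0.217,  0.03 ])] [ 0.62288376 -0.27606447  0.005     ]
mouse [0.43226237 0.44253285 0.05      ]
post [0.68181149 0.14517238 0.05      ]
bottle [0.76890236 0.07690251 0.05      ]
lens [ 0.41883037 -0.01482632  0.05      ]
```

```bash
python3 - <<'E'
from m import *
pts={"G-1-1 .012":((321.5,175),(186.7,218.5)),"G1-1":((337,198.5),(189.7,188.5)),"G11":((362,191),(165.2,186)),
"R-1-1":((232.5,212),(274.7,208)),"R1-1":((246,241.5),(277.2,178.7)),"R11":((275,233.2),(252.7,177)),"R-11":((262,205.5),(250.2,206.5)),
"Gfoot .055":((340.2,169),(172.5,205)),"Gtip .132":((339.2,141.5),(167.5,210)),"lens .014":((220,180),(271,247)),"s1 .08":((162,192.5),(329,228.5)),"s2 .08":((280.5,144),(208,249.7)),
"o1":((290.3,124.5),(186.5,268)),"o2":((254.3,136.5),(225.3,268))}
for k,(a,b) in pts.items():
    x,e=tri(a,b); print(k,x.round(4),round(e,2))
print(proj("scene",[[0,0,0],[.18,-.52,.217]]),proj("top",[[0,0,0],[.18,-.52,.217]]))
E
```

```text
G-1-1 .012 [0.5582 0.2799 0.0049] 1.38
G1-1 [0.667  0.2606 0.005 ] 0.91
G11 [0.6825 0.3461 0.0098] 0.44
R-1-1 [ 0.5636 -0.0421  0.006 ] 0.46
R1-1 [ 6.742e-01 -6.030e-02  4.000e-04] 1.11
R11 [6.884e-01 2.680e-02 5.000e-04] 0.58
R-11 [0.5794 0.0475 0.0022] 1.01
Gfoot .055 [0.6008 0.3172 0.0488] 0.46
Gtip .132 [0.5674 0.3216 0.1322] 0.8
lens .014 [ 0.4249 -0.0136  0.0067] 0.75
s1 .08 [ 0.4611 -0.2136  0.0798] 1.19
s2 .08 [0.4295 0.2032 0.0705] 0.87
o1 [0.3734 0.277  0.0853] 0.75
o2 [0.3609 0.1475 0.0749] 0.37
[[171.43791806 111.95819547]
 [ 14.3696134  132.56715514]] [[278.91298353 374.04769721]
 [448.36625442 304.43902672]]
```

```bash
python3 -m pendant '[[3,5,0,0,0,-5,1],[3,5,0,0,0,-5,1],[3,5,0,0,0,-5,1],[3,5,0,0,0,-4,1],[3,3,0,0,0,0,1],[0,0,0,0,0,0,1],[0,0,0,0,0,0,1]]'; python3 - <<'E'
from h import *
o=robot.get_obs(); p=o['tool_pos'];print(p,o['ee_rot'])
R=Ro.from_euler('xyz',o['ee_rot']).as_matrix(); tip=p+R@[0,0,.011]
ims=[]
for n in("scene","top"):
    im=imaging.snapshot(n); cv2.imwrite(f"pics/{n}1.png",im[:,:,::-1])
    u=proj(n,tip)[0]; im=im.copy()
    for d in (-.055,0,.055): # fingertips approx
        q=proj(n,tip+R@[0,d,0])[0]; print(n,d,q.round(1))
    ims.append(crop(im,*u,w=100,h=75,s=4))
cv2.imwrite("pics/f1.png",np.hstack(ims))
E
```

```text
time: 0.8
tool_pos: [0.3128, -0.3177, 0.2162]
ee_rot: [3.141, 0.001, 0.004]
wrist_force: [0.2, -0.5, 0.3]
width: 0.0942
finger_force: 0.0
[ 0.31282133 -0.31772845  0.21623757] [3.14136602e+00 7.59783395e-04 3.69814233e-03]
scene -0.055 [119.2 133.9]
scene 0 [ 99.9 139.9]
scene 0.055 [ 80.1 146.1]
top -0.055 [355.3 267.9]
top 0 [373.  266.2]
top 0.055 [390.8 264.5]
```

View pics/f1.png

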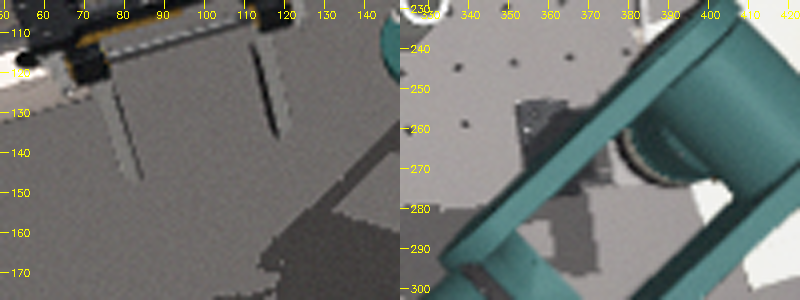

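```bash
cat > joint.py <<'E'
from h import *
d=.375
c=lambda p:np.array(p)-d
A=np.array
# each object: plate params x,y,yaw,off ; sleeves x,y
G=[("top",(1,1),(165.2,186)),("top",(1,-1),(189.7,188.5)),("top",(-1,-1),(186.7,218.5)),("top",(-1,1),(161.7,216)),("top","foot",(172.5,205)),("top","tip",(167.5,210)),
("scene","foot",(340.2,169)),("scene","tip",(339.2,141.5)),("scene",(-1,-1),(321.5,175)),("scene",(1,-1),(337,198.5)),("scene",(1,1),(362,191))]
K=[("top",(1,1),(252.7,177)),("top",(1,-1),(277.2,178.7)),("top",(-1,-1),(274.7,208)),("top",(-1,1),(250.2,206.5)),("top","foot",(263.5,194.7)),
("scene","foot",(251.5,206.5)),("scene","tip",(247,171.5)),("scene",(-1,-1),(232.5,212)),("scene",(1,-1),(246,241.5)),("scene",(1,1),(275,233.2)),("scene",(-1,1),(262,205.5))]
S=[((162,192.5),(329,228.5),.08),((280.5,144),(208,249.7),.08),((290.3,124.5),(186.5,268),.08),((254.3,136.5),(225.3,268),.08),((220,180),(271,247),.014)]
def pp(p,k,tilt,zf,L):
    R=Ro.from_euler('z',p[2]).as_matrix();o=A([p[0],p[1],0])
    if isinstance(k,tuple): return o+R@A([k[0]*.055,k[1]*.045,.012])
    return o+R@A([p[3],0,zf])+(R@A([-np.sin(tilt),0,np.cos(tilt)])*L if k=="tip" else 0)
def res(q):
    off={"scene":q[:2],"top":q[2:4]};r=[q[:4]/.8]
    for p,O,a in((q[4:8],G,(np.radians(25),.055,.085)),(q[8:12],K,(np.radians(28),.06,.1))):
        r+=[proj(n,pp(p,k,*a))[0]+off[n]-c(uv) for n,k,uv in O]
    for i,(s,t,z) in enumerate(S):
        X=[*q[12+2*i:14+2*i],z]; r+=[proj("scene",X)[0]+off["scene"]-c(s),proj("top",X)[0]+off["top"]-c(t)]
    for X,uv in(((.3128,-.3177+.053,.205),(119,136.5)),((.3128,-.3177-.053,.205),(83,147))): r.append(proj("scene",X)[0]+off["scene"]-c(uv))
    return np.concatenate(r)
q0=np.r_[np.zeros(4),.62,.31,-.17,-.02,.63,-.01,-.2,-.02,np.tile([.45,0],5)]
r=least_squares(res,q0,loss="soft_l1")
q=r.x
if __name__=="__main__":
    print("off",q[:4].round(2),"\nG",q[4:8].round(4),pp(q[4:8],"foot",.4363,.055,.085).round(4),"\nK",q[8:12].round(4),pp(q[8:12],"foot",.4887,.06,.1).round(4),"\nS",q[12:].reshape(-1,2).round(4))
    print(res(q)[4:].reshape(-1,2).round(1).tolist())
E
python3 joint.py
```

```text
off [0.5  0.67 0.14 0.47] 
G [ 0.6206  0.3117 -0.1759 -0.0193] [0.6016 0.3151 0.055 ] 
K [ 0.6276 -0.0088 -0.1798 -0.0197] [ 0.6082 -0.0052  0.06  ] 
S [[ 0.4609 -0.2138]
 [ 0.4313  0.2009]
 [ 0.3733  0.2775]
 [ 0.362   0.1464]
 [ 0.4264 -0.0147]]
[[-0.1, 0.4], [0.1, -0.2], [-0.4, -0.4], [-0.4, 0.1], [0.3, -0.1], [-0.2, 0.8], [0.4, 0.0], [-0.2, 1.0], [-0.9, -0.0], [-0.4, -0.1], [0.7, 0.6], [0.2, -0.6], [0.2, -0.3], [0.4, -0.2], [-0.0, -0.7], [-0.0, -0.4], [0.3, -0.8], [-0.4, 0.3], [0.4, 0.2], [-0.9, -1.3], [0.5, -1.1], [-0.2, -0.4], [-0.2, 1.0], [-0.6, 0.6], [-0.1, -0.7], [0.0, -0.4], [0.1, 2.4], [-0.1, 0.7], [0.4, 0.1], [0.3, 0.2], [0.0, -0.2], [0.1, -0.1], [0.5, -1.2], [-1.3, -0.1]]
```

The aluminium sleeves match the description: white-rimmed rings at scene (162,192) and (280,144), with oranges at (254,136) and (290,124). All dimensions agree with the joint fit. I reach for sleeve 1 at (0.461,-0.214).

```bash
python3 -m pendant '[[3.7,2.6,0,0,0,-2.5,1],[3.7,2.6,0,0,0,-2.5,1],[3.7,2.6,0,0,0,-2.5,1],[3.7,2.6,0,0,0,-2.5,1],[0,0,0,0,0,0,1],[0,0,0,0,0,0,1]]'
```

```text
time: 1.5
tool_pos: [0.4603, -0.2153, 0.2158]
ee_rot: [3.141, 0.002, -0.173]
wrist_force: [-0.9, -0.1, 0.0]
width: 0.0937
finger_force: 0.0
```

```bash
python3 -m pendant '[[0,0.1,-4,0,0,0,1],[0,0,-4,0,0,0,1],[0,0,-4,0,0,0,1],[0,0,-3,0,0,0,1],[0,0,-1.2,0,0,0,1],[0,0,0,0,0,0,0],[0,0,0,0,0,0,0],[0,0,0,0,0,0,0]]'; python3 -m pendant '[[0,0,0,0,0,0,0],[0,0,0,0,0,0,0],[0,0,0,0,0,0,0],[0,0,0,0,0,0,0]]'
```

```text
time: 2.3
tool_pos: [0.4619, -0.2147, 0.057]
ee_rot: [3.14, -0.004, -0.174]
wrist_force: [0.3, 0.2, -0.6]
width: 0.0737
finger_force: 0.0
time: 2.7
tool_pos: [0.4609, -0.2137, 0.055]
ee_rot: [3.14, -0.001, -0.173]
wrist_force: [-0.4, -0.8, 1.9]
width: 0.044
finger_force: 29.9
```

```bash
python3 -m pendant '[[0,0,3,0,0,0,0],[0,0,4,0,0,0,0],[0,0,4,0,0,0,0],[0,0,4,0,0,0,0],[0,1,4,0,0,0,0],[0,2,1,0,0,0,0],[0.5,3,0,0,0,0,0],[0.5,3.5,0,0,0,0,0]]'; python3 -m pendant '[[0.5,3.5,0,0,0,0,0],[0.5,3.5,0,0,0,0,0],[0.5,3.5,0,0,0,0,0],[0.5,3.5,0,0,0,0,0],[0.5,3.5,0,-0.7,-4.1,0,0],[0.5,3.5,0,-0.7,-4.1,0,0],[0.5,3.5,0,-0.7,-4.1,0,0],[0.5,3.5,0,-0.7,-4.1,0,0]]';  python3 -m pendant '[[0.5,3.5,0,-0.8,-4.1,0,0],[0.5,3.5,0,-0.8,-4.1,0,0],[0.5,3,0,0,0,0,0],[0.5,2.5,0,0,0,0,0],[0.5,1,0,0,0,0,0],[0,0,0,0,0,0,0],[0,0,0,0,0,0,0]]'; python3 - <<'E'
from h import *
o=robot.get_obs();R=Ro.from_euler('xyz',o['ee_rot']).as_matrix();print(o['tool_pos'],R[:,2],R[:,1],o['joint_positions'].round(2))
E
```

```text
time: 3.5
tool_pos: [0.4706, -0.1178, 0.2546]
ee_rot: [3.142, -0.0, -0.175]
wrist_force: [-0.3, 0.7, -1.6]
width: 0.0437
finger_force: 29.9
time: 4.3
tool_pos: [0.51, 0.1631, 0.2538]
ee_rot: [-3.14, -0.292, -0.173]
wrist_force: [1.4, 0.4, -1.7]
width: 0.0441
finger_force: 29.9
time: 5.0
tool_pos: [0.5355, 0.2957, 0.2538]
ee_rot: [3.138, -0.435, -0.173]
wrist_force: [-0.4, 0.5, -2.5]
width: 0.0443
finger_force: 29.9
[0.53546604 0.29568561 0.25381097] [ 0.41444681 -0.07598544 -0.90689583] [-0.17325993 -0.98487047  0.00333973] [ 0.57 -0.01  1.46 -0.3   1.37  2.33]
```

```bash
python3 -m pendant '[[0.2,1.5,0,0,0,0,0],[0.2,1.5,0,0,0,0,0],[0,0,-3,0,0,0,0],[0,0,-2.2,0,0,0,0],[0,0,-1,0,0,0,0],[0,0,0,0,0,0,0],[0,0,0,0,0,0,0]]'; cat > look.py <<'E'
import sys
from h import *
# usage: look.py name ; gauge/peg closeups from both cameras, with projected sleeve axis ends
from joint import q
off={"scene":q[:2],"top":q[2:4]}
o=robot.get_obs();R=Ro.from_euler('xyz',o['ee_rot']).as_matrix();c=o['tool_pos']+R@[0,0,.015]
print(o['tool_pos'].round(4),R[:,2].round(4),o['wrist_force'].round(1))
L=[]
for n in("scene","top"):
    im=imaging.snapshot(n).copy(); cv2.imwrite(f"pics/{sys.argv[1]}_{n}.png",im[:,:,::-1])
    u=proj(n,c)[0]+off[n]; L.append(crop(im,u[0],u[1],w=66,h=62,s=6))
    for s in(-.04,0,.04): print(n,s,(proj(n,c+R@[0,0,s])[0]+off[n]).round(1))
cv2.imwrite(f"pics/{sys.argv[1]}.png",np.hstack(L))
E
python3 look.py g1
```

```text
time: 5.7
tool_pos: [0.5402, 0.3271, 0.1937]
ee_rot: [3.141, -0.438, -0.173]
wrist_force: [0.5, 1.2, -1.8]
width: 0.0442
finger_force: 29.9
[0.5402 0.3271 0.1937] [ 0.4174 -0.0736 -0.9057] [ 0.5  1.2 -1.8]
scene -0.04 [337.4 112.1]
scene 0 [338.2 125.4]
scene 0.04 [339.  138.3]
top -0.04 [160.  216.8]
top 0 [163.  213.7]
top 0.04 [165.8 210.7]
```

View pics/g1.png

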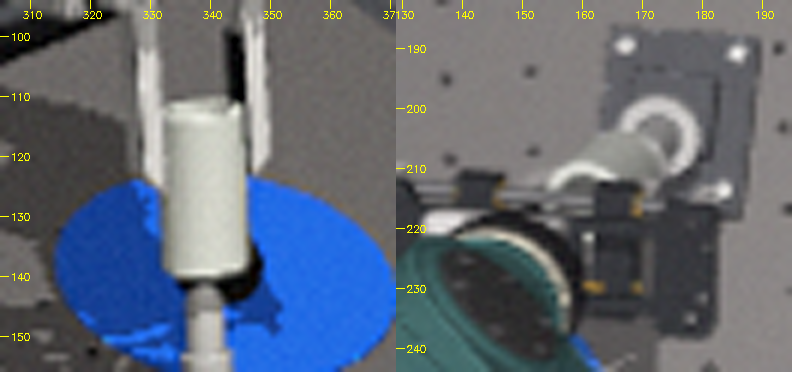

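```bash
python3 -m pendant '[[-0.2,0,0,0,0,0,0],[0.21,-0.04,-0.45,0,0,0,0],[0.21,-0.04,-0.45,0,0,0,0],[0.21,-0.04,-0.45,0,0,0,0],[0.21,-0.04,-0.45,0,0,0,0],[0,0,0,0,0,0,0],[0,0,0,0,0,0,0]]';cat > st.py <<'E'
from h import *
import sys
f,a={"g":((.6016,.3151,.055),np.radians(25)),"k":((.6082,-.0052,.06),np.radians(28))}[sys.argv[1]]
y=-.177;X=Ro.from_euler('zy',[y,-a]).as_matrix();o=robot.get_obs()
R=Ro.from_euler('xyz',o['ee_rot']).as_matrix();c=o['tool_pos']+R@[0,0,.015]
print("centre in pin frame mm",(X.T@(c-f)*1e3).round(1),"F pin frame",(X.T@o['wrist_force']).round(1),"z",R[:,2].round(3),"axes x,y,z",X.T.round(3).tolist())
E
python3 st.py g
```

```text
time: 6.5
tool_pos: [0.546, 0.3249, 0.174]
ee_rot: [3.139, -0.436, -0.172]
wrist_force: [0.0, 0.0, -1.0]
width: 0.044
finger_force: 29.9
centre in pin frame mm [ -1.7   8.5 116.4] F pin frame [-0.4 -0.  -0.9] z [ 0.415 -0.075 -0.907] axes x,y,z [[0.892, -0.176, 0.416], [0.16, 0.984, 0.074], [-0.423, 0.0, 0.906]]
```

```bash
sed -i "s/'zy'/'ZY'/" st.py; python3 -m pendant '[[0.21,-0.04,-0.45,0,0,0,0],[0.21,-0.04,-0.45,0,0,0,0],[0.21,-0.04,-0.45,0,0,0,0],[0.21,-0.04,-0.45,0,0,0,0],[0,0,0,0,0,0,0],[0,0,0,0,0,0,0]]';python3 st.py g
```

```text
time: 7.1
tool_pos: [0.5544, 0.3233, 0.1562]
ee_rot: [3.139, -0.436, -0.172]
wrist_force: [1.0, -0.4, -2.4]
width: 0.044
finger_force: 29.9
centre in pin frame mm [-0.7 -0.2 96.9] F pin frame [-0.1 -0.3 -2.6] z [ 0.415 -0.075 -0.907] axes x,y,z [[0.892, -0.16, 0.423], [0.176, 0.984, 0.0], [-0.416, 0.074, 0.906]]
```

```bash
python3 -m pendant '[[0.21,-0.04,-0.45,0,0,0,0],[0.21,-0.04,-0.45,0,0,0,0],[0,0,0,0,0,0,0],[0,0,0,0,0,0,0]]';python3 st.py g;  python3 -m pendant '[[0.08,-0.02,-0.18,0,0,0,0],[0.08,-0.02,-0.18,0,0,0,0],[0,0,0,0,0,0,0]]';python3 st.py g;python3 -m pendant '[[0.08,-0.02,-0.18,0,0,0,0],[0.08,-0.02,-0.18,0,0,0,0],[0,0,0,0,0,0,0]]';python3 st.py g
```

```text
time: 7.5
tool_pos: [0.5595, 0.3229, 0.1507]
ee_rot: [-3.141, -0.44, -0.173]
wrist_force: [-3.8, -1.7, 6.0]
width: 0.0438
finger_force: 30.0
centre in pin frame mm [ 1.7  0.3 89.8] F pin frame [-0.6 -2.4  6.9] z [ 0.419 -0.073 -0.905] axes x,y,z [[0.892, -0.16, 0.423], [0.176, 0.984, 0.0], [-0.416, 0.074, 0.906]]
time: 7.8
tool_pos: [0.5621, 0.3227, 0.1505]
ee_rot: [-3.139, -0.444, -0.174]
wrist_force: [-7.3, -2.9, 13.7]
width: 0.0438
finger_force: 30.0
centre in pin frame mm [ 4.   0.6 88.6] F pin frame [-0.2 -4.1 15.3] z [ 0.423 -0.072 -0.903] axes x,y,z [[0.892, -0.16, 0.423], [0.176, 0.984, 0.0], [-0.416, 0.074, 0.906]]
time: 8.1
tool_pos: [0.5626, 0.3225, 0.143]
ee_rot: [-3.14, -0.439, -0.174]
wrist_force: [0.1, -0.1, -2.6]
width: 0.0434
finger_force: 30.0
centre in pin frame mm [ 1.3  0.4 81.6] F pin frame [-1.  -0.1 -2.4] z [ 0.419 -0.072 -0.905] axes x,y,z [[0.892, -0.16, 0.423], [0.176, 0.984, 0.0], [-0.416, 0.074, 0.906]]
```

```bash
python3 -m pendant '[[0.08,-0.02,-0.18,0,0,0,0],[0.08,-0.02,-0.18,0,0,0,0],[0,0,0,0,0,0,0]]';python3 st.py g;python3 -m pendant '[[0.08,-0.02,-0.18,0,0,0,0],[0.08,-0.02,-0.18,0,0,0,0],[0,0,0,0,0,0,0]]';python3 st.py g
```

```text
time: 8.4
tool_pos: [0.5639, 0.3216, 0.136]
ee_rot: [3.14, -0.437, -0.172]
wrist_force: [2.1, 1.2, -1.9]
width: 0.0438
finger_force: 30.0
centre in pin frame mm [-0.5 -0.3 74.5] F pin frame [ 0.9  1.6 -2.5] z [ 0.416 -0.074 -0.906] axes x,y,z [[0.892, -0.16, 0.423], [0.176, 0.984, 0.0], [-0.416, 0.074, 0.906]]
time: 8.7
tool_pos: [0.5653, 0.3212, 0.1328]
ee_rot: [3.14, -0.436, -0.172]
wrist_force: [2.4, 2.0, -2.3]
width: 0.0437
finger_force: 30.0
centre in pin frame mm [-0.5 -0.4 71. ] F pin frame [ 0.9  2.4 -3. ] z [ 0.416 -0.074 -0.906] axes x,y,z [[0.892, -0.16, 0.423], [0.176, 0.984, 0.0], [-0.416, 0.074, 0.906]]
```

```bash
python3 -m pendant '[[0.17,-0.04,-0.36,0,0,0,0],[0.17,-0.04,-0.36,0,0,0,0],[0.17,-0.04,-0.36,0,0,0,0],[0.17,-0.04,-0.36,0,0,0,0],[0.17,-0.04,-0.36,0,0,0,0],[0,0,0,0,0,0,0]]';python3 st.py g;python3 -m pendant '[[0.17,-0.03,-0.36,0,0,0,0],[0,0,0,0,0,0,0],[0.08,-0.02,-0.18,0,0,0,0],[0,0,0,0,0,0,0]]';python3 st.py g
```

```text
time: 9.3
tool_pos: [0.574, 0.3191, 0.1145]
ee_rot: [3.14, -0.437, -0.172]
wrist_force: [5.0, 1.8, -3.7]
width: 0.0437
finger_force: 30.0
centre in pin frame mm [-0.2 -0.9 50.7] F pin frame [ 2.6  2.6 -5.3] z [ 0.416 -0.074 -0.906] axes x,y,z [[0.892, -0.16, 0.423], [0.176, 0.984, 0.0], [-0.416, 0.074, 0.906]]
time: 9.7
tool_pos: [0.5762, 0.3187, 0.1098]
ee_rot: [3.14, -0.437, -0.173]
wrist_force: [3.5, 2.2, -0.1]
width: 0.0437
finger_force: 30.0
centre in pin frame mm [-0.  -0.9 45.5] F pin frame [ 2.7  2.8 -1.4] z [ 0.416 -0.074 -0.906] axes x,y,z [[0.892, -0.16, 0.423], [0.176, 0.984, 0.0], [-0.416, 0.074, 0.906]]
```

```bash
python3 -m pendant '[[0.08,-0.02,-0.18,0,0,0,0],[0.08,-0.02,-0.18,0,0,0,0],[0,0,0,0,0,0,0]]';python3 st.py g;python3 -m pendant '[[0.06,-0.01,-0.13,0,0,0,0],[0,0,0,0,0,0,0]]';python3 st.py g; python3 look.py g2
```

```text
time: 10.0
tool_pos: [0.5777, 0.3185, 0.1062]
ee_rot: [3.141, -0.437, -0.172]
wrist_force: [1.5, 2.0, 0.2]
width: 0.0438
finger_force: 30.0
centre in pin frame mm [-0.2 -0.9 41.5] F pin frame [ 1.1  2.2 -0.3] z [ 0.416 -0.074 -0.906] axes x,y,z [[0.892, -0.16, 0.423], [0.176, 0.984, 0.0], [-0.416, 0.074, 0.906]]
time: 10.2
tool_pos: [0.578, 0.3185, 0.1056]
ee_rot: [3.141, -0.436, -0.173]
wrist_force: [-1.4, 2.5, 4.0]
width: 0.0436
finger_force: 30.0
centre in pin frame mm [-0.2 -0.8 40.9] F pin frame [0.  2.2 4.4] z [ 0.416 -0.074 -0.906] axes x,y,z [[0.892, -0.16, 0.423], [0.176, 0.984, 0.0], [-0.416, 0.074, 0.906]]
[0.578  0.3185 0.1056] [ 0.4162 -0.0736 -0.9063] [-1.4  2.5  4. ]
scene -0.04 [338.4 143.5]
scene 0 [339.2 156.1]
scene 0.04 [339.9 168.4]
top -0.04 [167.5 210.2]
top 0 [170.1 207.4]
top 0.04 [172.6 204.7]
```

View pics/g2.png

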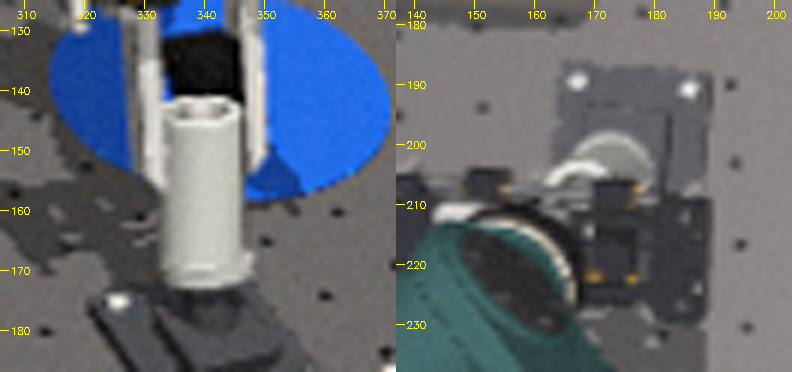

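```bash
python3 -m pendant '[[0,0,0,0,0,0,0],[0,0,0,0,0,0,0],[-0.83,0.15,1.81,0,0,0,0],[-0.83,0.15,1.81,0,0,0,0],[-0.83,0.15,1.81,0,0,0,0],[-0.83,0.15,1.81,0,0,0,0],[-0.83,0.15,1.81,0,0,0,0],[0,0,3,0,0,0,0]]'; python3 -m pendant '[[0,-2,3,0,0,0,0],[0,-3,0,0,-0.6,0,0],[0,-3.3,0,-0.1,-0.6,0,0],[0,-3.3,0,-0.1,-0.6,0,0],[0,-3.3,0,-0.1,-0.6,0,0],[0,-3.3,0,-0.1,-0.6,0,0],[0,-3.3,0,-0.1,0,0,0],[0,-3.3,0,0,0,0,0]]';  python3 -m pendant '[[0,-3,0,0,0,0,0],[0,-2.5,0,0,0,0,0],[0,-1.2,0,0,0,0,0],[0,0,0,0,0,0,0],[0,0,0,0,0,0,0]]'; python3 st.py k
```

```text
time: 11.1
tool_pos: [0.5332, 0.3233, 0.2199]
ee_rot: [3.129, -0.426, -0.169]
wrist_force: [0.4, 1.1, -2.9]
width: 0.0438
finger_force: 30.0
time: 11.9
tool_pos: [0.5342, 0.0753, 0.2514]
ee_rot: [3.136, -0.481, -0.172]
wrist_force: [0.6, 0.2, -2.7]
width: 0.044
finger_force: 30.0
time: 12.4
tool_pos: [0.5354, 0.0102, 0.2528]
ee_rot: [3.139, -0.484, -0.173]
wrist_force: [-0.1, 1.7, -2.1]
width: 0.044
finger_force: 30.0
centre in pin frame mm [ 24.8   2.4 190.2] F pin frame [-1.4  1.6 -1.7] z [ 0.458 -0.082 -0.885] axes x,y,z [[0.869, -0.155, 0.469], [0.176, 0.984, -0.0], [-0.462, 0.083, 0.883]]
```

```bash
python3 -m pendant '[[-1.1,0.05,-0.6,0,0,0,0],[-1.1,0.05,-0.6,0,0,0,0],[0.9,-0.15,-1.75,0,0,0,0],[0.95,-0.15,-1.75,0,0,0,0],[0,0,0,0,0,0,0],[0,0,0,0,0,0,0]]'; python3 st.py k; sed -i 's/axis ends/axis ends/' look.py; python3 look.py k1
```

```text
time: 13.0
tool_pos: [0.5324, 0.0092, 0.2075]
ee_rot: [3.14, -0.487, -0.172]
wrist_force: [-0.0, 0.4, -3.1]
width: 0.0437
finger_force: 30.0
centre in pin frame mm [  1.1   0.8 151.4] F pin frame [-1.6  0.4 -2.7] z [ 0.461 -0.082 -0.884] axes x,y,z [[0.869, -0.155, 0.469], [0.176, 0.984, -0.0], [-0.462, 0.083, 0.883]]
[0.5324 0.0092 0.2075] [ 0.4609 -0.0816 -0.8837] [-0.   0.4 -3.1]
scene -0.04 [241.6 138.9]
scene 0 [243.8 153.3]
scene 0.04 [246.  167.5]
top -0.04 [260.8 209.3]
top 0 [261.2 205.7]
top 0.04 [261.7 202.3]
```

View pics/k1.png

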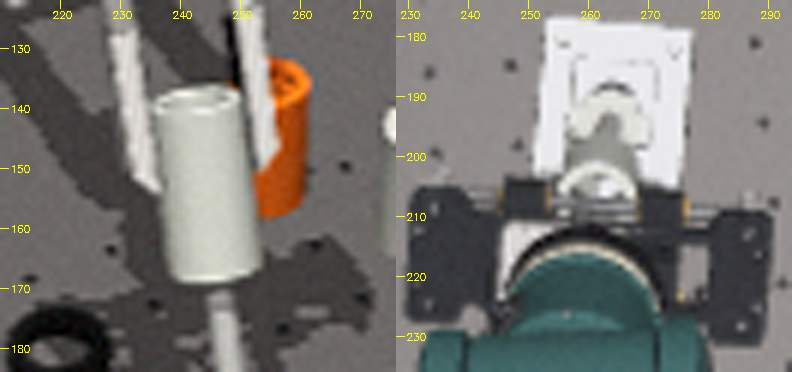

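```bash
python3 -m pendant '[[0.4,-0.1,-0.92,0,0,0,0],[0.46,-0.1,-0.88,0,0,0,0],[0.46,-0.1,-0.88,0,0,0,0],[0.46,-0.08,-0.88,0,0,0,0],[0,0,0,0,0,0,0]]'; python3 st.py k;python3 -m pendant '[[0.46,-0.08,-0.88,0,0,0,0],[0.46,-0.08,-0.88,0,0,0,0],[0.46,-0.08,-0.88,0,0,0,0],[0,0,0,0,0,0,0]]'; python3 st.py k
```

```text
time: 13.6
tool_pos: [0.5502, 0.0046, 0.1697]
ee_rot: [3.14, -0.485, -0.173]
wrist_force: [-0.6, -0.2, -2.6]
width: 0.0435
finger_force: 30.0
centre in pin frame mm [ -0.5  -0.6 109.5] F pin frame [-1.7 -0.3 -2. ] z [ 0.459 -0.082 -0.885] axes x,y,z [[0.869, -0.155, 0.469], [0.176, 0.984, -0.0], [-0.462, 0.083, 0.883]]
time: 14.0
tool_pos: [0.5641, 0.0023, 0.1437]
ee_rot: [3.14, -0.485, -0.173]
wrist_force: [-0.8, 0.2, -1.9]
width: 0.0434
finger_force: 30.0
centre in pin frame mm [-0.3 -0.4 79.9] F pin frame [-1.6  0.1 -1.3] z [ 0.459 -0.082 -0.885] axes x,y,z [[0.869, -0.155, 0.469], [0.176, 0.984, -0.0], [-0.462, 0.083, 0.883]]
```

```bash
python3 -m pendant '[[0.46,-0.08,-0.88,0,0,0,0],[0.46,-0.08,-0.88,0,0,0,0],[0.46,-0.08,-0.88,0,0,0,0],[0.23,-0.04,-0.44,0,0,0,0],[0,0,0,0,0,0,0]]'; python3 st.py k;python3 -m pendant '[[0.08,-0.02,-0.18,0,0,0,0],[0,0,0,0,0,0,0]]'; python3 st.py k
```

```text
time: 14.5
tool_pos: [0.5804, -0.0005, 0.1139]
ee_rot: [3.14, -0.487, -0.173]
wrist_force: [0.8, 0.3, -1.1]
width: 0.0437
finger_force: 30.0
centre in pin frame mm [ 0.4 -0.2 45.8] F pin frame [ 0.1  0.4 -1.3] z [ 0.46  -0.082 -0.884] axes x,y,z [[0.869, -0.155, 0.469], [0.176, 0.984, -0.0], [-0.462, 0.083, 0.883]]
time: 14.7
tool_pos: [0.5818, -0.0006, 0.1139]
ee_rot: [3.14, -0.49, -0.173]
wrist_force: [0.1, 0.0, -1.3]
width: 0.0438
finger_force: 30.0
centre in pin frame mm [ 1.7 -0.1 45.2] F pin frame [-0.5  0.1 -1.2] z [ 0.463 -0.082 -0.882] axes x,y,z [[0.869, -0.155, 0.469], [0.176, 0.984, -0.0], [-0.462, 0.083, 0.883]]
```

```bash
python3 -m pendant '[[0.08,-0.02,-0.18,0,0,0,0],[0,0,0,0,0,0,0]]'; python3 st.py k;python3 -m pendant '[[-0.02,-0.02,-0.2,0,0,0,0],[0,0,0,0,0,0,0]]'; python3 st.py k
```

```text
time: 14.9
tool_pos: [0.5825, -0.0008, 0.112]
ee_rot: [3.14, -0.489, -0.173]
wrist_force: [0.2, 0.6, -2.0]
width: 0.0433
finger_force: 30.0
centre in pin frame mm [ 1.4 -0.2 43.2] F pin frame [-0.8  0.6 -1.8] z [ 0.463 -0.082 -0.883] axes x,y,z [[0.869, -0.155, 0.469], [0.176, 0.984, -0.0], [-0.462, 0.083, 0.883]]
time: 15.1
tool_pos: [0.5824, -0.0011, 0.11]
ee_rot: [3.14, -0.49, -0.172]
wrist_force: [-1.2, 0.2, -2.6]
width: 0.0435
finger_force: 30.0
centre in pin frame mm [ 0.4 -0.5 41.5] F pin frame [-2.3  0.  -1.8] z [ 0.463 -0.082 -0.882] axes x,y,z [[0.869, -0.155, 0.469], [0.176, 0.984, -0.0], [-0.462, 0.083, 0.883]]
```

```bash
python3 -m pendant '[[-0.26,0.05,-0.14,0,0,0,0],[-0.26,0.05,-0.14,0,0,0,0],[0.04,0,-0.1,0,0,0,0],[0,0,0,0,0,0,0]]'; python3 st.py k;python3 -m pendant '[[0,0,0,0,0,0,0.4],[0,0,0,0,0,0,0.8],[0,0,0,0,0,0,1],[0,0,0,0,0,0,1],[0,0,0,0,0,0,1]]'
```

```text
time: 15.5
tool_pos: [0.5771, 0.0001, 0.1071]
ee_rot: [3.14, -0.489, -0.172]
wrist_force: [-6.3, 1.0, 4.5]
width: 0.0436
finger_force: 30.0
centre in pin frame mm [-5.7 -0.3 41.4] F pin frame [-3.5 -0.1  6.9] z [ 0.463 -0.082 -0.883] axes x,y,z [[0.869, -0.155, 0.469], [0.176, 0.984, -0.0], [-0.462, 0.083, 0.883]]
time: 16.0
tool_pos: [0.5776, -0.0001, 0.1061]
ee_rot: [3.14, -0.49, -0.173]
wrist_force: [-0.2, -0.1, 0.1]
width: 0.0727
finger_force: 0.0
```

```bash
python3 -m pendant '[[0,0,0,0,0,0,1],[-0.46,0.08,0.88,0,0,0,1],[-0.92,0.16,1.77,0,0,0,1],[-1.1,0.2,2.1,0,0,0,1],[-1.1,0.2,2.1,0,0,0,1],[-1.1,0.2,2.1,0,0,0,1],[-0.5,0,3,0,0,0,1],[0,1,2,0,0,0,1]]'; python3 -m pendant '[[-1,2.5,0,0.99,5.5,0,1],[-1,2.5,0,0.99,5.5,0,1],[-1,2.5,0,0.99,5.5,0,1],[-1,2.5,0,0.99,5.5,0,1],[-1,2.5,0,0.99,5.5,0,1],[-1,2.5,0,0,0,0,1],[-1,2,0,0,0,0,1],[0,0,0,0,0,0,1]]';python3 -m pendant '[[0,0,0,0,0,0,1]]'; python3 - <<'E'
from h import *
print(robot.get_obs()['joint_positions'].round(2))
s=imaging.snapshot("scene");t=imaging.snapshot("top")
cv2.imwrite("pics/r.png",np.hstack([crop(s,248,190,66,62,6),crop(t,262,200,66,62,6)]))
E
```

```text
time: 16.8
tool_pos: [0.5255, 0.0178, 0.2492]
ee_rot: [3.14, -0.493, -0.174]
wrist_force: [0.2, -0.5, 0.2]
width: 0.094
finger_force: 0.0
time: 17.6
tool_pos: [0.4549, 0.1902, 0.2462]
ee_rot: [-3.139, -0.002, -0.17]
wrist_force: [0.0, 0.0, 1.0]
width: 0.0939
finger_force: 0.0
time: 17.7
tool_pos: [0.4557, 0.1883, 0.2462]
ee_rot: [-3.141, -0.003, -0.172]
wrist_force: [-0.2, -1.0, -0.5]
width: 0.0939
finger_force: 0.0
[ 0.28 -0.05  1.45 -0.    1.74  2.02]
```

View pics/r.png

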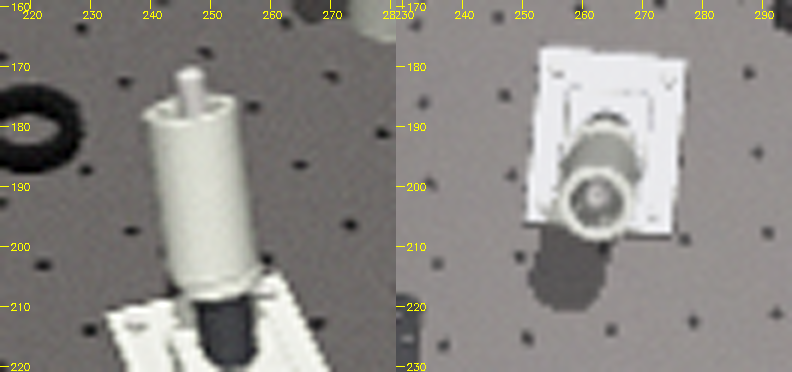

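```bash
python3 -m pendant '[[-1.2,0.6,0,0,0,0,1],[-1.2,0.6,0,0,0,0,1],[0,0,-4,0,0,0,1],[0,0,-4,0,0,0,1],[0,0,-4,0,0,0,1],[0,0,-4,0,0,0,1],[0,0,-3.2,0,0,0,1],[0,0,0,0,0,0,1]]'; python3 -m pendant '[[0,0,0,0,0,0,0],[0,0,0,0,0,0,0],[0,0,0,0,0,0,0],[0,0,0,0,0,0,0],[0,0,0,0,0,0,0],[0,0,0,0,0,0,0],[0,0,0,0,0,0,0],[0,0,0,0,0,0,0]]'
```

```text
time: 18.6
tool_pos: [0.4268, 0.1992, 0.0488]
ee_rot: [3.138, 0.008, -0.173]
wrist_force: [-0.3, -0.6, 0.1]
width: 0.0943
finger_force: 0.0
time: 19.4
tool_pos: [0.4321, 0.2008, 0.054]
ee_rot: [-3.139, -0.002, -0.173]
wrist_force: [-0.1, 1.6, 1.0]
width: 0.0443
finger_force: 29.9
```

```bash
python3 -m pendant '[[0,0,3,0,0,0,0],[0,0,4,0,0,0,0],[0,0,4,0,0,0,0],[0,0,4,0,0,0,0],[0,0,4,0,0,0,0],[0.8,1,1,0,0,0,0],[1.5,1.8,0,-0.7,-4.1,0,0],[1.5,1.8,0,-0.7,-4.1,0,0]]'; python3 -m pendant '[[1.5,1.8,0,-0.7,-4.1,0,0],[1.5,1.8,0,-0.7,-4.1,0,0],[1.5,1.8,0,-0.8,-4.1,0,0],[1.5,1.8,0,-0.8,-4.1,0,0],[0.5,0.7,0,0,0,0,0],[0,0,0,0,0,0,0],[0,0,0,0,0,0,0]]'; python3 st.py g
```

```text
time: 20.2
tool_pos: [0.4705, 0.2462, 0.2534]
ee_rot: [-3.141, -0.149, -0.175]
wrist_force: [-0.5, 0.4, -1.7]
width: 0.0441
finger_force: 29.9
time: 20.9
tool_pos: [0.5346, 0.3245, 0.2531]
ee_rot: [3.139, -0.436, -0.173]
wrist_force: [0.6, -0.5, -1.6]
width: 0.0447
finger_force: 29.9
centre in pin frame mm [ 22.5  -2.5 193.1] F pin frame [-0.1 -0.4 -1.7] z [ 0.415 -0.075 -0.907] axes x,y,z [[0.892, -0.16, 0.423], [0.176, 0.984, 0.0], [-0.416, 0.074, 0.906]]
```

```bash
python3 -m pendant '[[-1,0.3,-0.5,0,0,0,0],[-1,0.3,-0.5,0,0,0,0],[0.76,-0.14,-1.66,0,0,0,0],[0.76,-0.14,-1.66,0,0,0,0],[0.76,-0.14,-1.66,0,0,0,0],[0,0,0,0,0,0,0],[0,0,0,0,0,0,0]]'; python3 st.py g
```

```text
time: 21.6
tool_pos: [0.5367, 0.3269, 0.1936]
ee_rot: [3.14, -0.437, -0.172]
wrist_force: [-0.3, 0.1, -1.4]
width: 0.0443
finger_force: 29.9
centre in pin frame mm [ -1.2   0.2 138.4] F pin frame [-0.9 -0.  -1.2] z [ 0.417 -0.074 -0.906] axes x,y,z [[0.892, -0.16, 0.423], [0.176, 0.984, 0.0], [-0.416, 0.074, 0.906]]
```

```bash
python3 -m pendant '[[0.26,-0.1,-0.43,0,0,0,0],[0.26,-0.06,-0.43,0,0,0,0],[0.21,-0.04,-0.45,0,0,0,0],[0.21,-0.04,-0.45,0,0,0,0],[0.21,-0.04,-0.45,0,0,0,0],[0,0,0,0,0,0,0]]'; python3 st.py g; python3 -m pendant '[[0.21,-0.04,-0.45,0,0,0,0],[0.21,-0.04,-0.45,0,0,0,0],[0.11,-0.02,-0.23,0,0,0,0],[0,0,0,0,0,0,0]]'; python3 st.py g
```

```text
time: 22.2
tool_pos: [0.5487, 0.3239, 0.1703]
ee_rot: [3.139, -0.436, -0.172]
wrist_force: [-0.1, -0.1, -1.5]
width: 0.0443
finger_force: 29.9
centre in pin frame mm [ 1.000e-01 -6.000e-01  1.121e+02] F pin frame [-0.7 -0.1 -1.3] z [ 0.416 -0.075 -0.906] axes x,y,z [[0.892, -0.16, 0.423], [0.176, 0.984, 0.0], [-0.416, 0.074, 0.906]]
time: 22.6
tool_pos: [0.5542, 0.3231, 0.1596]
ee_rot: [3.14, -0.437, -0.172]
wrist_force: [-0.6, 0.1, -2.1]
width: 0.044
finger_force: 29.9
centre in pin frame mm [  0.7  -0.4 100.1] F pin frame [-1.4 -0.  -1.6] z [ 0.417 -0.074 -0.906] axes x,y,z [[0.892, -0.16, 0.423], [0.176, 0.984, 0.0], [-0.416, 0.074, 0.906]]
```

```bash
python3 -m pendant '[[0.08,-0.02,-0.29,0,0,0,0],[0.12,-0.02,-0.27,0,0,0,0],[0,0,0,0,0,0,0]]'; python3 st.py g; python3 -m pendant '[[0.08,-0.02,-0.18,0,0,0,0],[0.08,-0.02,-0.18,0,0,0,0],[0,0,0,0,0,0,0]]'; python3 st.py g; python3 -m pendant '[[0.08,-0.02,-0.18,0,0,0,0],[0.08,-0.02,-0.18,0,0,0,0],[0,0,0,0,0,0,0]]'; python3 st.py g
```

```text
time: 22.9
tool_pos: [0.5563, 0.3228, 0.1543]
ee_rot: [3.14, -0.437, -0.172]
wrist_force: [-0.3, 0.2, -2.1]
width: 0.0437
finger_force: 29.9
centre in pin frame mm [ 0.3 -0.4 94.4] F pin frame [-1.1  0.1 -1.8] z [ 0.417 -0.074 -0.906] axes x,y,z [[0.892, -0.16, 0.423], [0.176, 0.984, 0.0], [-0.416, 0.074, 0.906]]
time: 23.2
tool_pos: [0.5579, 0.3224, 0.1509]
ee_rot: [3.14, -0.438, -0.172]
wrist_force: [-0.8, -0.1, -2.8]
width: 0.044
finger_force: 29.9
centre in pin frame mm [ 0.4 -0.5 90.6] F pin frame [-1.8 -0.2 -2.2] z [ 0.417 -0.074 -0.906] axes x,y,z [[0.892, -0.16, 0.423], [0.176, 0.984, 0.0], [-0.416, 0.074, 0.906]]
time: 23.5
tool_pos: [0.5595, 0.322, 0.1471]
ee_rot: [3.14, -0.437, -0.172]
wrist_force: [-0.1, -0.2, -1.8]
width: 0.0442
finger_force: 29.9
centre in pin frame mm [ 0.3 -0.7 86.5] F pin frame [-0.8 -0.2 -1.6] z [ 0.417 -0.074 -0.906] axes x,y,z [[0.892, -0.16, 0.423], [0.176, 0.984, 0.0], [-0.416, 0.074, 0.906]]
```

Passed over the step's rim; now finding the stop.

```bash
for i in 1; do python3 -m pendant '[[0.08,-0.02,-0.18,0,0,0,0],[0.04,-0.01,-0.09,0,0,0,0],[0,0,0,0,0,0,0]]'; python3 st.py g; python3 -m pendant '[[0.04,-0.01,-0.09,0,0,0,0],[0,0,0,0,0,0,0]]'; python3 st.py g; python3 -m pendant '[[0.04,-0.01,-0.09,0,0,0,0],[0.04,-0.01,-0.09,0,0,0,0],[0,0,0,0,0,0,0]]'; python3 st.py g; done
```

```text
time: 23.8
tool_pos: [0.5607, 0.3217, 0.1446]
ee_rot: [3.14, -0.438, -0.172]
wrist_force: [-0.0, -0.9, -2.3]
width: 0.0437
finger_force: 29.9
centre in pin frame mm [ 0.3 -0.7 83.8] F pin frame [-0.9 -0.9 -2.2] z [ 0.417 -0.074 -0.906] axes x,y,z [[0.892, -0.16, 0.423], [0.176, 0.984, 0.0], [-0.416, 0.074, 0.906]]
time: 24.0
tool_pos: [0.5611, 0.3217, 0.1439]
ee_rot: [3.141, -0.438, -0.172]
wrist_force: [-0.8, 0.5, -2.7]
width: 0.0439
finger_force: 29.9
centre in pin frame mm [ 0.4 -0.6 82.9] F pin frame [-2.   0.4 -2.1] z [ 0.417 -0.073 -0.906] axes x,y,z [[0.892, -0.16, 0.423], [0.176, 0.984, 0.0], [-0.416, 0.074, 0.906]]
time: 24.3
tool_pos: [0.5619, 0.3215, 0.142]
ee_rot: [3.141, -0.438, -0.172]
wrist_force: [0.1, 0.1, -2.8]
width: 0.0442
finger_force: 29.9
centre in pin frame mm [ 0.3 -0.7 80.8] F pin frame [-1.1  0.1 -2.5] z [ 0.417 -0.074 -0.906] axes x,y,z [[0.892, -0.16, 0.423], [0.176, 0.984, 0.0], [-0.416, 0.074, 0.906]]
```

```bash
python3 -m pendant '[[0.04,-0.01,-0.09,0,0,0,0],[0.04,-0.01,-0.09,0,0,0,0],[0,0,0,0,0,0,0]]'; python3 st.py g; python3 -m pendant '[[0.04,-0.01,-0.09,0,0,0,0],[0,0,0,0,0,0,0]]'; python3 st.py g
```

```text
time: 24.6
tool_pos: [0.5626, 0.3215, 0.141]
ee_rot: [3.141, -0.438, -0.172]
wrist_force: [-3.4, 0.1, 0.2]
width: 0.0442
finger_force: 29.9
centre in pin frame mm [ 0.5 -0.5 79.7] F pin frame [-3.  -0.5  1.6] z [ 0.418 -0.073 -0.906] axes x,y,z [[0.892, -0.16, 0.423], [0.176, 0.984, 0.0], [-0.416, 0.074, 0.906]]
time: 24.8
tool_pos: [0.5628, 0.3215, 0.1409]
ee_rot: [3.142, -0.438, -0.173]
wrist_force: [-6.6, -0.8, 6.0]
width: 0.0441
finger_force: 30.0
centre in pin frame mm [ 0.7 -0.5 79.5] F pin frame [-3.3 -2.   8.1] z [ 0.418 -0.073 -0.906] axes x,y,z [[0.892, -0.16, 0.423], [0.176, 0.984, 0.0], [-0.416, 0.074, 0.906]]
```

```bash
python3 -m pendant '[[0,0,0,0,0,0,0],[0,0,0,0,0,0,0],[-0.42,0.07,0.9,0,0,0,0],[-0.83,0.15,1.81,0,0,0,0],[-0.83,0.15,1.81,0,0,0,0],[-0.83,0.15,1.81,0,0,0,0],[0,0,3,0,0,0,0],[0,0,2.5,0,0,0,0]]'; python3 st.py g; python3 - <<'E'
from joint import *
t=cv2.imread("pics/top0.png"); 
for n,u in(("top",(336.7,186)),("scene",(167,255))):
    o=q[2:4] if n=="top" else q[:2]
    print(n,onz(n,np.array(u)-o,.03))
for u in [(317.5,172),(347.5,166),(356.5,201),(324.5,207.5)]: print(onz("top",np.array(u)-q[2:4],.03).round(3))
E
```

```text
time: 25.6
tool_pos: [0.534, 0.3265, 0.2594]
ee_rot: [3.141, -0.439, -0.172]
wrist_force: [-0.2, 0.3, -2.0]
width: 0.0441
finger_force: 29.9
centre in pin frame mm [ 24.2  -0.7 199.2] F pin frame [-1.1  0.3 -1.7] z [ 0.419 -0.073 -0.905] axes x,y,z [[0.892, -0.16, 0.423], [0.176, 0.984, 0.0], [-0.416, 0.074, 0.906]]
top [ 0.61881786 -0.27189195  0.03      ]
scene [ 0.63223525 -0.27297627  0.03      ]
[ 0.677 -0.21   0.03 ]
[ 0.689 -0.32   0.03 ]
[ 0.557 -0.335  0.03 ]
[ 0.545 -0.219  0.03 ]
```

```bash
python3 -m pendant '[[0,-1,0,0,0,0,0],[0,-2,0,0,0,0,0],[0,-3,0,0,0,0,0],[0,-3.5,0,0,0,0,0],[0,-3.5,0,0,0,0,0],[0,-3.5,0,0,0,0,0],[0,-3.5,0,0,0,0,0],[0,-3.5,0,0,0,0,0]]'; python3 -m pendant '[[0,-3.5,0,0,0,0,0],[0,-3.5,0,0,0,0,0],[0.5,-3.5,0,0.73,4.12,0,0],[1,-3.5,0,0.73,4.12,0,0],[1,-3.5,0,0.73,4.12,0,0],[1,-3.5,0,0.73,4.12,0,0],[1,-3.5,0,0.73,4.12,0,0],[1,-3.5,0,0.73,4.12,0,0]]';python3 -m pendant '[[1,-3,0,0,0,0,0],[1,-2.5,0,0,0,0,0],[0,-1.5,0,0,0,0,0],[0,-0.5,0,0,0,0,0],[0,0,0,0,0,0,0],[0,0,0,0,0,0,0]]'
```

```text
time: 26.4
tool_pos: [0.5328, 0.0892, 0.2555]
ee_rot: [3.139, -0.435, -0.172]
wrist_force: [1.1, -0.9, -2.6]
width: 0.0441
finger_force: 29.9
time: 27.2
tool_pos: [0.5883, -0.191, 0.2562]
ee_rot: [-3.141, 0.005, -0.174]
wrist_force: [-0.2, 0.5, -1.0]
width: 0.0447
finger_force: 29.9
time: 27.8
tool_pos: [0.6086, -0.2625, 0.2583]
ee_rot: [-3.141, 0.0, -0.172]
wrist_force: [-0.4, -0.1, -2.3]
width: 0.0443
finger_force: 29.9
```

```bash
python3 -m pendant '[[0.3,-0.8,-3,0,0,0,0],[0,0,-4,0,0,0,0],[0,0,-4,0,0,0,0],[0,0,-4,0,0,0,0],[0,0,-3,0,0,0,0],[0,0,0,0,0,0,0],[0,0,0,0,0,0,0],[0,0,0,0,0,0,0]]'; python3 -m pendant '[[0,0,-0.5,0,0,0,0],[0,0,-0.4,0,0,0,0],[0,0,0,0,0,0,0],[0,0,0,0,0,0,0]]'
```

```text
time: 28.6
tool_pos: [0.6138, -0.2719, 0.0816]
ee_rot: [3.14, -0.005, -0.172]
wrist_force: [-0.1, 0.3, -1.8]
width: 0.0442
finger_force: 29.9
time: 29.0
tool_pos: [0.6119, -0.2716, 0.0688]
ee_rot: [-3.141, 0.001, -0.173]
wrist_force: [0.5, 0.0, -2.7]
width: 0.0442
finger_force: 29.9
```

```bash
python3 -m pendant '[[0,0,-0.4,0,0,0,0],[0,0,-0.3,0,0,0,0],[0,0,0,0,0,0,0],[0,0,0,0,0,0,0]]'; python3 -m pendant '[[0,0,-0.2,0,0,0,0],[0,0,0,0,0,0,0],[0,0,0,0,0,0,0]]';  python3 -m pendant '[[0,0,-0.1,0,0,0,0],[0,0,0,0,0,0,0],[0,0,0,0,0,0,0]]'
```

```text
time: 29.4
tool_pos: [0.6118, -0.2715, 0.0615]
ee_rot: [-3.141, 0.001, -0.173]
wrist_force: [0.3, -0.3, -1.6]
width: 0.0441
finger_force: 29.9
time: 29.7
tool_pos: [0.612, -0.2715, 0.0598]
ee_rot: [-3.141, 0.0, -0.173]
wrist_force: [-0.3, -0.7, -2.5]
width: 0.044
finger_force: 29.9
time: 30.0
tool_pos: [0.612, -0.2715, 0.0588]
ee_rot: [-3.141, 0.0, -0.173]
wrist_force: [0.7, 0.6, -3.1]
width: 0.0441
finger_force: 29.9
```

```bash
python3 -m pendant '[[0,0,-0.1,0,0,0,0],[0,0,0,0,0,0,0],[0,0,0,0,0,0,0]]';  python3 -m pendant '[[0,0,-0.1,0,0,0,0],[0,0,0,0,0,0,0],[0,0,0,0,0,0,0]]'
```

```text
time: 30.3
tool_pos: [0.6121, -0.2716, 0.0581]
ee_rot: [-3.141, -0.0, -0.173]
wrist_force: [0.7, 1.2, -0.6]
width: 0.044
finger_force: 29.9
time: 30.6
tool_pos: [0.6123, -0.2716, 0.058]
ee_rot: [-3.141, -0.001, -0.173]
wrist_force: [-1.3, 1.5, 5.3]
width: 0.044
finger_force: 29.9
```

Seated on the tray floor; release and retreat.

```bash
python3 -m pendant '[[0,0,0,0,0,0,0.5],[0,0,0,0,0,0,1],[0,0,0,0,0,0,1],[0,0,0,0,0,0,1],[0,0,0,0,0,0,1],[0,0,0,0,0,0,1],[0,0,2,0,0,0,1],[0,0,3,0,0,0,1]]'; python3 -m pendant '[[0,0,4,0,0,0,1],[0,0,4,0,0,0,1],[-3,0,3,0,0,0,1],[-4,0,0,0,0,0,1],[-4,0,0,0,0,0,1],[-4,0,0,0,0,0,1],[-4,0,0,0,0,0,1],[0,0,0,0,0,0,1]]'; python3 - <<'E'
from h import *
s=imaging.snapshot("scene");t=imaging.snapshot("top")
quad("pics/e.png",[(s,167,235),(t,337,195),(s,252,205),(t,262,200)])
E
```

```text
time: 31.4
tool_pos: [0.6103, -0.2707, 0.1042]
ee_rot: [-3.139, 0.006, -0.173]
wrist_force: [0.1, -0.1, 0.1]
width: 0.0934
finger_force: 0.0
time: 32.2
tool_pos: [0.4184, -0.2712, 0.2171]
ee_rot: [3.142, 0.002, -0.175]
wrist_force: [-0.5, -0.1, 0.9]
width: 0.0942
finger_force: 0.0
```

View pics/e.png

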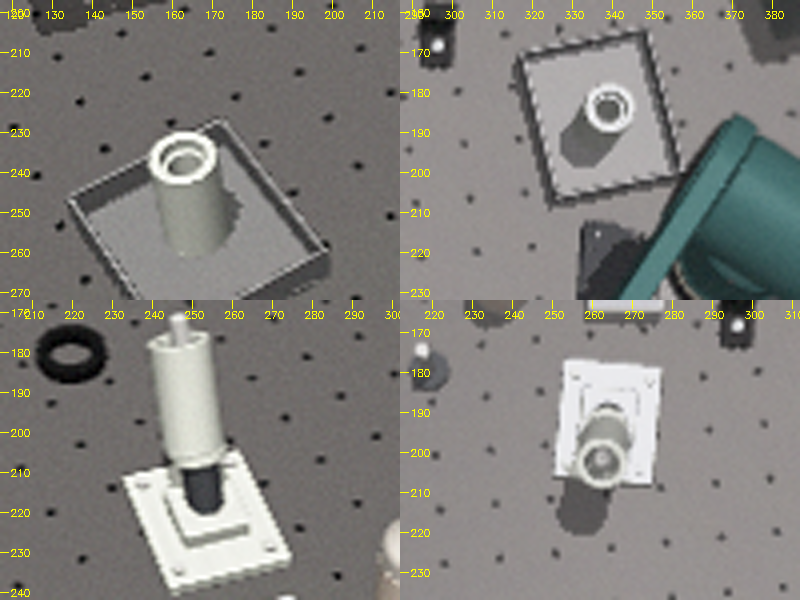

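The narrow sleeve (its inner ledge visible) stands upright in the tray at scene (164,245). The full-bore sleeve hangs home on the peg at scene (248,190).

```bash
python3 -c "
from bench import robot
print(robot.close_job())"
```

```text
the job is handed in; nothing more can be done
None
```

Job handed in at about 32 s: the first sleeve went down to the flange (full bore) and hangs fully home on the storage peg, and the second stopped at the step (narrow bore) and stands upright in the reject tray; no verdict was returned.

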